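# Set the airbrush air lever to the third click

### The arm

A 7-joint arm with a two-finger parallel gripper is mounted at the origin on the work surface. World frame = base frame: x ahead of the robot, y to its left, z up, the work surface at z = 0. Lengths are in m, angles in rad, forces in N, time in s.
With the tool pointing down it reaches from about 0.425 to 0.875 m from the base axis. Payload 9.9 kg.
Tool frame: the origin (TCP) lies at the very end of the fingers, on their centre line; the grasp point (between the pads) lies 19 mm behind it; z points along the fingers, y is the line along which they close (so a half turn about z gives the same grasp; the last joint's range is limited). The gripper opens to 85 mm and grips with 20 to 120 N. Pads are 22 mm wide; open, the fingers measure 114 mm over their backs; the gripper's body (76 mm by 85 mm) begins 54 mm behind the grasp point. The pads swing forward as they close: fully open they stand 13 mm farther back than shut.
Start: joints at [1.026, 0.576, 0.025, 1.437, -0.015, 1.129, -0.057], TCP at [0.3, -0.605, 0.231] pointing down, gripper open.
Joint ranges: [-2.76, 2.76], [-0.34, 2.15], [-1.52, 1.57], [0.19, 2.46], [-1.09, 4.23], [0.17, 1.99], [-2.82, 2.82]. Speed limits (rad/s): [2.22, 2.22, 3.01, 3.01, 3.14, 3.14, 3.14].

### API

Orientations are given as a unit quaternion [w, x, y, z].
In Python, from station import robot, read_camera, camera_model, job, outline_of, pinpoint gives the robot as it stands.
- The arm moves only by the shell command python3 -m inch 'ROWS' [FORCE]. ROWS is JSON, a list of rows, each a list of 7 numbers: the shift along the world's x, y, z as a fraction of full scale, then the turn, a rotation vector about the world's x, y, z as a fraction of full scale, then the closure, from 0 (fully open) to 1 (shut). A call has 1 to 8 rows; each row shifts and turns the commanded pose from where the row before left it; what a row does not reach is not made up. Full scale, the value 1, is 25 mm for a shift and 0.15 rad for a turn. A row lasts 1/10 s, in which the tool goes at most 50 mm and 8.59 degrees, less where a joint would pass 70% of its speed; a pose out of reach is approached as far as the arm can. A call with a number of a shift or a turn outside -1 to 1 is refused whole. A call with a gripper value outside its range is refused whole. The fingers move at their own pace and stop on an object; FORCE is the grip in N (left out, the last holds). Time passes only in rows, so rows that do not move let the fingers close. It gives the time, the measured TCP pose, the force, the opening and the grip force at its end, in the units of the state.
- robot.sense(): the state, without advancing time (a new reading comes with each control period).
- read_camera(name): name is "scene" or "top" or "wrist"; returns the picture (420x560x3 uint8, red, green, blue); there is no depth.
- camera_model(name): a dict with "camera_matrix" (3x3 intrinsics, pixels), "k1" (the pictures are not rectified: a ray, as slopes to the right and down, at radius r is drawn at 1 + k1 r^2 times it, then the intrinsics apply), "R" (3x3) and "t" (3): a world point X has camera coordinates R X + t. Camera axes: x right, y down, z forward; pixel columns grow to the right and rows downward; lengths in m; the calibration is good to about 2 mm. A picture is of the moment at which its call begins: read the wrist's pose just before it. camera_model takes no time and is no camera call; for the wrist camera it gives the pose at the moment of the call.
- job.finish_job(): hands the job in; it is judged then, once.
Trained networks look in the newest picture that a camera, given by its name, has taken for a name from the list of things; names that differ only in an ending like _2 or _b are one class to them, and where a whole thing is asked for, a point or a joint stands for the part that bears it (a point fixed in the world has none). Each returns a list of dicts, best first, with "conf" (0 to 1); they miss things now and then, are a little off and sometimes report something else, mostly with a low value. They report only what shows in the picture. A call takes as long as a camera call.
- outline_of(camera, name): "region" (420x560 bool, what is visible of it) and "rect" ([left, top, right, bottom] in pixels, round what is visible of it).
- pinpoint(camera, name): "uv" ([column, row] in pixels: a listed point, or the origin of a listed thing).
The state is a dict: "t": time; "joints": joint angles; "qd": joint speeds; "tau": joint torques, N m; "eef_pos": TCP position; "eef_rot": TCP orientation; "force": force on the tool from outside, world axes, zero at the start; "wrist_torque": the same for the moment, N m; "finger_gap": finger opening in m; "gripper_force": force on a finger pad.
Only numpy, scipy, OpenCV 4.12 (cv2) and the standard library are available. Lean on these libraries where they do the work, as an engineer would, in place of code of your own. Each camera call takes 0.05 s, during which the arm holds its last target. There are 200 camera calls.

### The job

Set the air for the airbrush: on the blue air-control box, push the red slide lever fully back to its closed end (the red band), then push it the other way, counting the clicks by feel, and leave it at rest in the third click from the closed end without running past it. Only push the lever gently with the fingers, do not grip it, and leave the bottles, jar, model parts and tools where they are.

Things in the scene. Friction and masses are not known exactly. Their poses are not given: they have to be found in the camera images.
- airbox: blue metal box screwed to the bench, 130 mm along its x, 190 mm along its y, top 55 mm above the bench; origin on the bench under its centre. The lever's slot runs along the box's y, 20 mm to the +x side of the centre. The closed end (red band) is at -y; a green wedge beside the slot widens towards the open end at +y
- gauge (a point): centre of the top of a round gauge (46 mm across, 9 mm tall) fixed on the box top, 58 mm to the -x side of the slot. But for the lever nothing stands above the box's top along the slot or beyond its ends; two small buttons are on the gauge's side, two brass barbs stick out 24 mm from the box's -x side
- lever (a joint): slide of the lever towards the box's +y, m: 0 = at the closed stop, 0.096 = open stop. Clicks every 16 mm: first 0.016, third 0.048. Leaving a click takes about 6 N; it fades by half-way to the next, and some 2 mm beyond that the lever jumps ahead by itself into that click. Let go within 2 mm of half-way, it may hang there. Starts at, or rarely between, the first and second click
- lever_top (a point): centre of the top of the red lever handle, 100 mm above the bench. The handle is an upright block 26 mm across the slot, 14 mm along the slot, from 64 to 100 mm above the bench, on a thin steel stem; it slides along the box's y without turning
- closed_place (a point): where lever_top is when the lever is fully closed (joint 0); fixed to the box, its y axis is the sliding direction, towards open
- bottle_green: loose green dropper bottle with black cone cap, 25 mm across, 78 mm tall, beside the air-control box; origin at the centre of its underside
- bottle_red: loose red dropper bottle with black cone cap, 25 mm across, 78 mm tall, beside the air-control box; origin at the centre of its underside
- paint_jar: loose paint jar with black lid, 40 mm across, 45 mm tall, on the gauge side of the air-control box; origin at the centre of its underside
- hull: loose tan plastic model tank hull, 165 x 78 mm, 35 mm tall; origin at the centre of its underside
- sprue: loose tan flat frame of model wheels, 200 x 124 mm, 4.5 mm thick; origin at the centre of its underside
- pliers: loose pliers with dark handles lying flat, 160 mm long, 16 mm thick; origin under the pivot
- tweezers: loose steel tweezers lying flat, 135 mm long, 6 mm thick; origin under the middle

How it is judged:
By the outcome, as a careful person would: the job done as asked, in the order asked, and still so for the second after the job is handed in, with the robot touching nothing.
It also fails if it takes over 58 s, if anything falls off the work surface, if the arm or the gripper's body presses on something with over 40 N, if the wrist force passes 120 N, or if a joint passes its speed limit or range.

## Working session

There is one attempt and no reset: what is moved stays moved. The work goes in short steps, Python scripts to look and compute and a shell command to move; the robot and the scene stay as the last step left them, time stands still between calls to the robot, and variables do not carry over. Pictures are saved under pics/ and viewed, at most 10 in all, crops included, and the job is handed in when it is done.

```bash
ls; mkdir -p pics
cat > h.py <<'E'
import numpy as np, cv2
from station import robot, read_camera, camera_model, job, outline_of, pinpoint
def ray(cam,uv,m=None):
    m=m or camera_model(cam); K=np.array(m["camera_matrix"]);R=np.array(m["R"]);t=np.array(m["t"])
    d=np.array([(uv[0]-K[0,2])/K[0,0],(uv[1]-K[1,2])/K[1,1]]); s=d.copy()
    for _ in range(20): s=d/(1+m["k1"]*(s@s))
    return -R.T@t, R.T@np.array([s[0],s[1],1.])
def onz(cam,uv,z,m=None):
    c,d=ray(cam,uv,m); return c+d*(z-c[2])/d[2]
def proj(cam,X,m=None):
    m=m or camera_model(cam); p=np.array(m["R"])@X+np.array(m["t"]); s=p[:2]/p[2]; s=s*(1+m["k1"]*(s@s))
    K=np.array(m["camera_matrix"]); return K[:2,:2].diagonal()*s+K[:2,2]
Z=dict(lever_top=.1,closed_place=.1,gauge=.064,airbox=0,bottle_green=0,bottle_red=0,paint_jar=0,hull=0,sprue=0,pliers=0,tweezers=0)
def look(cams,names):
    for c in cams:
        im=read_camera(c)
        for n in names:
            r=pinpoint(c,n)
            for q in r[:2]: print(c,n,np.round(q["uv"],1),round(q["conf"],2),np.round(onz(c,q["uv"],Z[n]),4))
E
python3 - <<'E'
from h import *
ims=[read_camera(c) for c in("scene","top")]
for c,i in zip(("scene","top"),ims): cv2.imwrite(f"pics/{c}0.png",i[:,:,::-1])
look(["top","scene"],list(Z)[:7])
s=robot.sense();print(s["t"],s["eef_pos"],s["eef_rot"],s["force"])
E
```

```text
pics
top lever_top [289.  200.1] 0.42 [ 0.5505 -0.0542  0.1   ]
top closed_place [296.1 202.9] 0.8 [ 0.5426 -0.0744  0.1   ]
top gauge [299.6 219.4] 0.66 [ 0.5004 -0.0864  0.064 ]
top airbox [280.9 214.5] 0.85 [ 0.5237 -0.0335  0.    ]
top bottle_green [247.9 187. ] 0.38 [0.6079 0.0676 0.    ]
top bottle_red [289.3 181.5] 0.39 [ 0.626 -0.059  0.   ]
top paint_jar [268.9 264. ] 0.59 [0.374  0.0018 0.    ]
top paint_jar [280.4 212.6] 0.51 [ 0.5295 -0.032   0.    ]
scene lever_top [259.9 220.1] 0.64 [ 0.5511 -0.0698  0.1   ]
scene closed_place [253.7 222.5] 0.87 [ 0.5517 -0.0893  0.1   ]
scene gauge [241.4 224.9] 0.6 [ 0.4987 -0.0973  0.064 ]
scene airbox [268.5 239.3] 0.65 [ 0.5223 -0.0248  0.    ]
scene airbox [248.9 213.8] 0.26 [ 0.3802 -0.005   0.    ]
scene bottle_green [312.9 246.2] 0.76 [0.6168 0.0618 0.    ]
scene bottle_red [280.7 261.2] 0.57 [ 0.622 -0.05   0.   ]
scene paint_jar [251.3 213.5] 0.71 [0.3828 0.002  0.    ]
0.9 [ 0.30015007 -0.6046      0.23130381] [3.73251225e-06 9.73575890e-01 2.28363714e-01 1.46138123e-06] [0.927431   0.68629639 0.74949686]
```

View pics/top0.png

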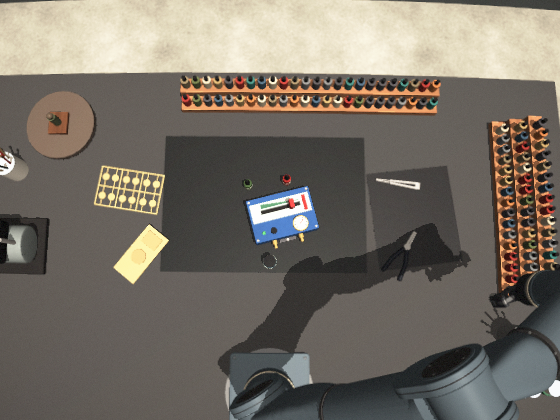

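View pics/scene0.png

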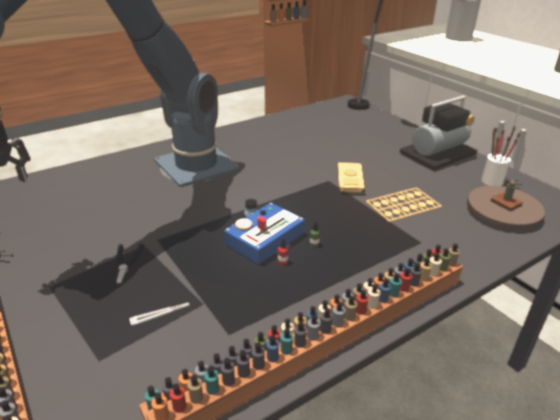

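The top view shows the blue box near (282,215), with the lever at about (291,203) and the red band on its right. The slot runs roughly along world +y, tilted about 12° towards -x. I'll close the fingers, turn tool x along the slot and move in for a near look.

```bash
python3 -m inch '[[0.4,1,0.3,0,0,1,1],[0.4,1,0.3,0,0,1,1],[0.4,1,0.3,0,0,1,1],[0.4,1,0.3,0,0,1,1],[0.4,1,0.3,0,0,1,1],[0.4,1,0.3,0,0,1,1],[0.4,1,0.3,0,0,1,1],[0.4,1,0.3,0,0,1,1]]' 60 && python3 -m inch '[[0.4,1,0,0,0,0.6,1],[0.4,1,0,0,0,0,1],[0.4,1,0,0,0,0,1],[0.4,1,0,0,0,0,1],[0.4,1,0,0,0,0,1],[0.4,1,0,0,0,0,1],[0.4,1,0,0,0,0,1],[0.4,1,0,0,0,0,1]]'
python3 -m inch '[[0.4,1,0,0,0,0,1],[0.4,1,0,0,0,0,1],[0,0,0,0,0,0,1]]'
python3 - <<'E'
from h import *
i=read_camera("wrist");cv2.imwrite("pics/w1.png",i[:,:,::-1])
look(["wrist"],["lever_top","closed_place","gauge","airbox","bottle_red","bottle_green"])
s=robot.sense();print(s["t"],s["eef_pos"],s["eef_rot"],s["force"],s["joints"])
E
```

```text
t: 1.7
eef_pos: [0.3804, -0.4036, 0.2918]
eef_rot: [0.0, 0.672, 0.74, -0.0]
force: [0.7, -0.4, 0.6]
finger_gap: -0.0004
gripper_force: 0.0
t: 2.5
eef_pos: [0.4604, -0.2036, 0.2915]
eef_rot: [0.0, 0.641, 0.768, -0.0]
force: [-0.7, 0.1, -0.2]
finger_gap: 0.0002
gripper_force: 0.0
t: 2.8
eef_pos: [0.4815, -0.1507, 0.2917]
eef_rot: [0.0, 0.639, 0.77, 0.001]
force: [0.4, -0.2, -0.5]
finger_gap: 0.0002
gripper_force: 0.0
wrist lever_top [375.9  94.3] 0.6 [ 0.5456 -0.0606  0.1   ]
wrist closed_place [368.  113.7] 0.96 [ 0.5428 -0.078   0.1   ]
wrist gauge [304.6 112.5] 0.69 [ 0.4898 -0.0878  0.064 ]
wrist gauge [371.8  96.8] 0.65 [ 0.5508 -0.0621  0.064 ]
wrist airbox [333.4  62.7] 0.65 [ 0.5149 -0.0319  0.    ]
wrist bottle_red [425.4 101.2] 0.72 [ 0.6266 -0.0531  0.    ]
wrist bottle_green [424.8 100.8] 0.45 [ 0.6259 -0.0526  0.    ]
3.2 [ 0.47985886 -0.1553916   0.2912328 ] [-3.01954838e-05  6.41242141e-01  7.67338582e-01 -1.28070417e-04] [-0.61834723 -0.37070671  0.34098792] [ 0.55455362  0.2882237  -0.44330257  1.77234945  0.1366469   1.11148529
  0.24501162]
```

View pics/w1.png

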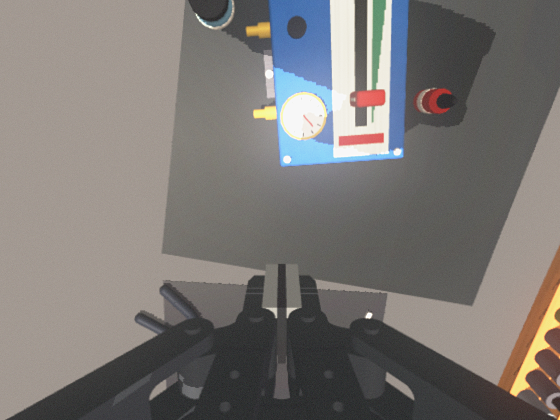

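The wrist view shows the box with its closed end nearest. The front top corners are at about (281,166) and (402,158), the gauge at (304,116), the lever handle at (375,98), the slot from (362,0) to (361,126) and the red bottle at (435,101). Next I'll compute the box frame.

Run:
```python
from h import *
for n,uv in dict(cL=(281,166),cR=(402,158),eL=(272,0),eR=(408,0),s0=(361.5,0),s1=(361,126),bandL=(339,140),bandR=(384,138)).items(): print(n,np.round(onz("wrist",uv,.055),4))
r=[np.array(onz("wrist",u,.055))[:2] for u in ((281,166),(402,158),(272,0),(408,0))]
for a,b,o in((0,1,90),(0,2,0),(1,3,0)):
    d=r[b]-r[a];print(np.linalg.norm(d),np.degrees(np.arctan2(d[1],d[0]))+o)
for X in ((384,90),(384,106),(357,90),(357,106)): print(onz("wrist",X,.1).round(4))
r=outline_of("wrist","lever_top")
for q in r[:2]:print(q["conf"],q["rect"],q["region"].sum())
g=outline_of("wrist","gauge")
for q in g[:2]:print("g",q["conf"],q["rect"])
```

```text
cL [ 0.4768 -0.145   0.055 ]
cR [ 0.5992 -0.1145  0.055 ]
eL [0.4416 0.004  0.055 ]
eR [0.564  0.0256 0.055 ]
s0 [0.5223 0.0183 0.055 ]
s1 [ 0.5494 -0.0905  0.055 ]
bandL [ 0.5307 -0.108   0.055 ]
bandR [ 0.5755 -0.098   0.055 ]
0.12617814826725757 103.98555383890005
0.15310366711041187 103.30855070302324
0.1444521864396424 104.10538835203738
[ 0.5516 -0.0562  0.1   ]
[ 0.5551 -0.069   0.1   ]
[ 0.5286 -0.0602  0.1   ]
[ 0.5318 -0.0731  0.1   ]
0.63 [352.1, 87.2, 386.7, 105.1] 591
g 0.66 [247.1, 1.4, 411.4, 164.7]
```

```bash
python3 -m inch '[[0.35,0.86,-0.3,0,0,0.42,1],[0.35,0.86,-0.3,0,0,0,1],[0.35,0.86,-0.3,0,0,0,1],[0.35,0.86,-0.3,0,0,0,1],[0.35,0.86,-0.6,0,0,0,1],[0.35,0.86,-1,0,0,0,1],[0,0,-1,0,0,0,1],[0,0,-1,0,0,0,1]]' && python3 -m inch '[[0,0,-0.6,0,0,0,1],[0,0,0,0,0,0,1],[0,0,0,0,0,0,1]]'
python3 - <<'E'
from h import *
i=read_camera("wrist");cv2.imwrite("pics/w2.png",i[:,:,::-1])
look(["wrist"],["lever_top","closed_place","gauge"])
s=robot.sense();print(s["t"],s["eef_pos"],s["eef_rot"],s["force"])
E
```

```text
t: 4.1
eef_pos: [0.5329, -0.0248, 0.1704]
eef_rot: [0.0, 0.616, 0.788, 0.0]
force: [0.1, -0.3, 0.5]
finger_gap: 0.0002
gripper_force: 0.0
t: 4.4
eef_pos: [0.5329, -0.0257, 0.1566]
eef_rot: [-0.0, 0.616, 0.788, 0.0]
force: [0.8, -0.4, 0.1]
finger_gap: 0.0001
gripper_force: 0.0
wrist gauge [203.6 282.1] 0.75 [ 0.4898 -0.0862  0.064 ]
4.65 [ 0.53312519 -0.02569992  0.1571768 ] [6.54701905e-04 6.16315939e-01 7.87498607e-01 4.21816012e-04] [-0.53592816  0.26076911 -0.90092933]
```

View pics/w2.png

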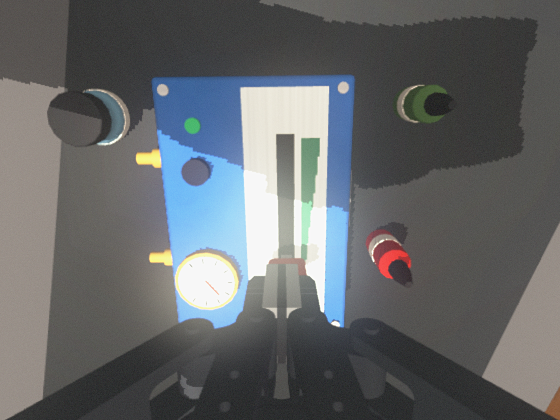

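The fingertips (282,265) hang over the slot (column 286). A bit of the red handle shows behind them at (287,263). I'll refine the line and lever position from this picture.

Run:
```python
from h import *
m=camera_model("wrist");print("cam",ray("wrist",(280,210),m)[0].round(3))
for n,uv in dict(slotend=(285.5,135),slotlow=(286.5,255),cTL=(152,78),cTR=(355,76),eR=(345,320)).items(): print(n,np.round(onz("wrist",uv,.055,m),4))
C=np.array([.546,-.079,.1]);a=np.radians(103.8);d=np.array([np.cos(a),np.sin(a),0]);n=np.array([np.sin(a),-np.cos(a),0])
for s in(.016,.032):
  for z in(.1,.064): print(s,z,[proj("wrist",C+d*(s+j)+n*i+[0,0,z-.1],m).round(0) for i in(-.013,.013) for j in(-.007,.007)])
print("tip",proj("wrist",np.array(robot.sense()["eef_pos"]),m))
i=read_camera("wrist")
for q in outline_of("wrist","lever_top")[:2]:print(q["conf"],q["rect"])
```

```text
cam [0.514 0.05  0.299]
slotend [0.522  0.0284 0.055 ]
slotlow [ 0.5438 -0.0551  0.055 ]
cTL [0.4321 0.042  0.055 ]
cTR [0.5556 0.074  0.055 ]
eR [ 0.6013 -0.0974  0.055 ]
0.016 0.1 [array([261., 306.]), array([261., 286.]), array([303., 306.]), array([303., 286.])]
0.016 0.064 [array([264., 279.]), array([263., 261.]), array([300., 279.]), array([300., 261.])]
0.032 0.1 [array([261., 283.]), array([260., 262.]), array([303., 283.]), array([303., 262.])]
0.032 0.064 [array([263., 259.]), array([263., 240.]), array([300., 259.]), array([300., 240.])]
tip [282.77451453 285.35807601]
0.72 [269.4, 255.5, 306.1, 276.1]
```

```bash
python3 -m inch '[[0.12,0.03,-0.8,0,0,0,1],[0,0,-0.9,0,0,0,1],[0,0,-0.9,0,0,0,1],[0,0,-0.55,0,0,0,1],[0,0,0,0,0,0,1],[0,0,0,0,0,0,1]]' && python3 -m inch '[[0.038,-0.155,0,0,0,0,1],[0.038,-0.155,0,0,0,0,1],[0.038,-0.155,0,0,0,0,1],[0.038,-0.155,0,0,0,0,1],[0,0,0,0,0,0,1]]' && python3 -m inch '[[0.019,-0.078,0,0,0,0,1],[0.019,-0.078,0,0,0,0,1]]' && python3 -m inch '[[0.019,-0.078,0,0,0,0,1],[0.019,-0.078,0,0,0,0,1]]'; python3 -m inch '[[0.019,-0.078,0,0,0,0,1],[0.019,-0.078,0,0,0,0,1]]';python3 -m inch '[[0.019,-0.078,0,0,0,0,1],[0.019,-0.078,0,0,0,0,1]]'
```

```text
t: 5.35
eef_pos: [0.5359, -0.0247, 0.0779]
eef_rot: [0.0, 0.616, 0.788, 0.0]
force: [0.1, 0.0, 0.6]
finger_gap: 0.0003
gripper_force: 0.0
t: 5.85
eef_pos: [0.5396, -0.0413, 0.0777]
eef_rot: [0.0, 0.617, 0.787, -0.0]
force: [-0.1, -0.6, 0.4]
finger_gap: 0.0001
gripper_force: 0.0
t: 6.05
eef_pos: [0.5402, -0.0431, 0.0776]
eef_rot: [-0.001, 0.616, 0.788, 0.0]
force: [-2.7, 5.7, 2.6]
finger_gap: 0.0002
gripper_force: 3.1
t: 6.25
eef_pos: [0.5412, -0.047, 0.0776]
eef_rot: [-0.0, 0.616, 0.788, 0.0]
force: [-1.5, 3.3, 1.5]
finger_gap: 0.0001
gripper_force: 1.6
t: 6.45
eef_pos: [0.5425, -0.0525, 0.0775]
eef_rot: [0.0, 0.616, 0.788, -0.0]
force: [-0.2, 0.0, -0.4]
finger_gap: 0.0002
gripper_force: 0.0
t: 6.65
eef_pos: [0.5433, -0.0566, 0.0775]
eef_rot: [0.0, 0.616, 0.787, -0.0]
force: [0.2, 0.0, -0.9]
finger_gap: 0.0001
gripper_force: 0.0
```

```bash
python3 -m inch '[[0.019,-0.078,0,0,0,0,1]]'; python3 -m inch '[[0.019,-0.078,0,0,0,0,1]]'; python3 -m inch '[[0.01,-0.039,0,0,0,0,1]]';  python3 -m inch '[[0.01,-0.039,0,0,0,0,1]]'
```

```text
t: 6.75
eef_pos: [0.5436, -0.058, 0.0775]
eef_rot: [-0.0, 0.616, 0.788, 0.0]
force: [-2.0, 7.5, 1.3]
finger_gap: 0.0002
gripper_force: 4.0
t: 6.85
eef_pos: [0.5437, -0.0581, 0.0775]
eef_rot: [-0.001, 0.616, 0.788, 0.001]
force: [-4.6, 12.1, 4.0]
finger_gap: 0.0002
gripper_force: 6.1
t: 6.95
eef_pos: [0.5437, -0.0581, 0.0775]
eef_rot: [-0.001, 0.615, 0.788, 0.001]
force: [-5.3, 11.6, 4.3]
finger_gap: -0.0005
gripper_force: 6.5
t: 7.05
eef_pos: [0.5437, -0.0581, 0.0775]
eef_rot: [-0.002, 0.615, 0.788, 0.001]
force: [-5.1, 14.7, 5.0]
finger_gap: -0.0003
gripper_force: 7.9
```

Stalled at 15 N with no motion, so that is the closed stop, with TCP contact at (0.5437, -0.0581). I'll hop over to the other side.

```bash
python3 -m inch '[[-0.057,0.233,0,0,0,0,1],[0,0,0,0,0,0,1],[0,0,1,0,0,0,1],[0,0,1,0,0,0,1],[0,0,0.2,0,0,0,1],[0,0,0,0,0,0,1]]' && python3 -m inch '[[0.18,-0.725,0,0,0,0,1],[0.18,-0.725,0,0,0,0,1],[0.18,-0.725,0,0,0,0,1],[0,0,0,0,0,0,1],[0,0,0,0,0,0,1]]'
python3 - <<'E'
from h import *
i=read_camera("wrist");cv2.imwrite("pics/w3.png",i[:,:,::-1])
look(["wrist"],["lever_top","closed_place"])
E
```

```text
t: 7.65
eef_pos: [0.5439, -0.0566, 0.1333]
eef_rot: [0.001, 0.617, 0.787, 0.0]
force: [-0.8, 0.6, 0.4]
finger_gap: 0.0002
gripper_force: 0.0
t: 8.15
eef_pos: [0.5562, -0.1104, 0.1315]
eef_rot: [-0.001, 0.617, 0.787, -0.0]
force: [-0.1, 0.5, -0.1]
finger_gap: 0.0
gripper_force: 0.0
wrist lever_top [285.5 186.2] 0.78 [ 0.5489 -0.0731  0.1   ]
wrist closed_place [280.9 186.9] 0.87 [ 0.5469 -0.0741  0.1   ]
```

View pics/w3.png

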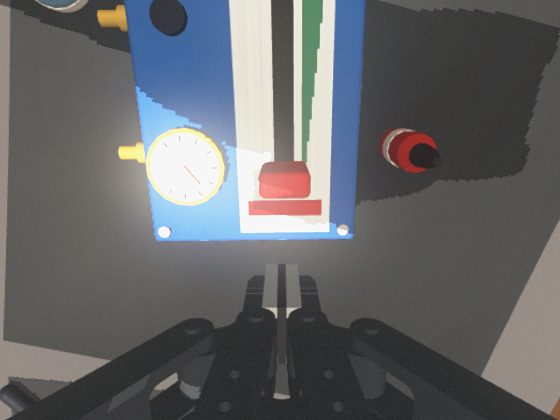

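The lever (285,180) sits against the red band (285,207), so it is closed, and the gap in front of it is clear. Now I'll descend, approach and feel the contact.

```bash
python3 -m inch '[[0,0,-0.8,0,0,0,1],[0,0,-0.8,0,0,0,1],[0,0,-0.54,0,0,0,1],[0,0,0,0,0,0,1],[-0.033,0.136,0,0,0,0,1],[-0.033,0.136,0,0,0,0,1],[-0.033,0.136,0,0,0,0,1],[0,0,0,0,0,0,1]]'; for i in 1 2 3 4 5 6; do python3 -m inch '[[-0.019,0.078,0,0,0,0,1]]' | egrep 't:|pos|force:'; done
```

```text
t: 9.15
eef_pos: [0.5545, -0.0993, 0.0797]
eef_rot: [0.0, 0.616, 0.788, 0.0]
force: [0.1, -0.0, -0.6]
finger_gap: 0.0002
gripper_force: 0.0
t: 9.25
eef_pos: [0.554, -0.0984, 0.0794]
eef_rot: [0.0, 0.616, 0.788, 0.0]
force: [0.6, -0.7, 0.2]
gripper_force: 0.0
t: 9.35
eef_pos: [0.5534, -0.0963, 0.0792]
eef_rot: [0.0, 0.616, 0.788, 0.0]
force: [-0.1, -0.1, 0.6]
gripper_force: 0.0
t: 9.45
eef_pos: [0.5529, -0.0942, 0.0791]
eef_rot: [0.0, 0.616, 0.788, 0.0]
force: [-0.2, 0.0, -0.1]
gripper_force: 0.0
t: 9.55
eef_pos: [0.5524, -0.0924, 0.079]
eef_rot: [0.0, 0.616, 0.788, -0.0]
force: [0.8, -4.8, 0.3]
gripper_force: 2.6
t: 9.65
eef_pos: [0.5522, -0.0916, 0.0791]
eef_rot: [0.001, 0.617, 0.787, -0.0]
force: [1.3, -5.9, -0.7]
gripper_force: 3.0
t: 9.75
eef_pos: [0.5517, -0.0899, 0.0791]
eef_rot: [0.001, 0.617, 0.787, -0.0]
force: [0.6, -4.5, -1.4]
gripper_force: 2.3
```

```bash
for i in 1 2 3 4 5 6 7 8 9 10 11 12 13; do python3 -m inch '[[-0.019,0.078,0,0,0,0,1]]' | egrep 'pos|^force:' | tr '\n' ' '; echo; done
```

```text
eef_pos: [0.5511, -0.0874, 0.0791] force: [1.2, -2.1, 1.3] 
eef_pos: [0.5504, -0.0846, 0.0791] force: [-0.4, -0.6, 0.4] 
eef_pos: [0.5499, -0.0819, 0.079] force: [-0.6, -0.6, -0.3] 
eef_pos: [0.5494, -0.0798, 0.079] force: [-0.2, 0.2, -0.9] 
eef_pos: [0.549, -0.078, 0.079] force: [0.3, -1.0, -0.4] 
eef_pos: [0.5487, -0.0768, 0.0791] force: [1.9, -4.6, -0.7] 
eef_pos: [0.5484, -0.076, 0.0791] force: [1.7, -5.8, -1.8] 
eef_pos: [0.5479, -0.0741, 0.0791] force: [1.6, -3.5, -0.8] 
eef_pos: [0.5473, -0.0716, 0.079] force: [1.1, -3.2, 0.5] 
eef_pos: [0.5466, -0.0688, 0.079] force: [0.9, -1.3, -0.2] 
eef_pos: [0.546, -0.0663, 0.079] force: [0.3, 1.5, 0.2] 
eef_pos: [0.5456, -0.0642, 0.079] force: [0.3, -0.7, -0.4] 
eef_pos: [0.5452, -0.0625, 0.079] force: [-0.5, 0.0, 0.9]
```

Two peaks felt so far, leaving closed and leaving click 1, and the lever has now jumped to click 2. I'll take the last interval carefully.

```bash
for i in 1 2 3 4 5; do python3 -m inch '[[-0.019,0.078,0,0,0,0,1]]' | egrep 'pos|^force:' | tr '\n' ' '; echo; done
```

```text
eef_pos: [0.5449, -0.0613, 0.0791] force: [1.1, -4.7, -0.7] 
eef_pos: [0.5446, -0.0603, 0.0791] force: [1.7, -5.5, -1.1] 
eef_pos: [0.5441, -0.0585, 0.0791] force: [1.7, -4.1, -1.0] 
eef_pos: [0.5435, -0.056, 0.0791] force: [0.5, -2.1, 0.4] 
eef_pos: [0.5428, -0.0532, 0.0791] force: [0.9, -0.9, 0.8]
```

Slide is now about 0.0406, around half-way. I'll use small steps until the contact is lost.

```bash
for i in 1 2 3; do python3 -m inch '[[-0.01,0.039,0,0,0,0,1]]' | egrep 'pos|^force:' | tr '\n' ' '; echo; done; python3 -m inch '[[0,0,0,0,0,0,1],[0,0,0,0,0,0,1]]'
```

```text
eef_pos: [0.5425, -0.0515, 0.079] force: [0.8, -0.0, 0.1] 
eef_pos: [0.5423, -0.0507, 0.079] force: [0.5, -0.5, 0.3] 
eef_pos: [0.5421, -0.0499, 0.079] force: [-0.0, 1.2, 0.4] 
t: 12.05
eef_pos: [0.5422, -0.0503, 0.079]
eef_rot: [-0.0, 0.616, 0.788, 0.0]
force: [0.2, -0.1, 0.3]
finger_gap: 0.0001
gripper_force: 0.0
```

Contact is lost past half-way, so the lever has jumped. I'll back off, raise and check.

```bash
python3 -m inch '[[0.07,-0.29,0,0,0,0,1],[0.07,-0.29,0,0,0,0,1],[0,0,0.8,0,0,0,1],[0.07,-0.29,1,0,0,0,1],[0.18,-0.73,0.6,0,0,0,1],[0.18,-0.73,0,0,0,0,1],[0.1,-0.4,0,0,0,0,1],[0,0,0,0,0,0,1]]'
python3 - <<'E'
from h import *
i=read_camera("wrist");cv2.imwrite("pics/w4.png",i[:,:,::-1])
look(["wrist","scene","top"],["lever_top","closed_place"])
E
```

```text
t: 12.85
eef_pos: [0.5587, -0.1209, 0.1386]
eef_rot: [-0.0, 0.617, 0.787, -0.0]
force: [0.1, -0.2, 0.1]
finger_gap: 0.0003
gripper_force: 0.0
wrist lever_top [286.7  61. ] 0.93 [ 0.5375 -0.0257  0.1   ]
wrist lever_top [390.4 132.5] 0.44 [ 0.5944 -0.0447  0.1   ]
wrist closed_place [389.9 135.4] 0.66 [ 0.5947 -0.0459  0.1   ]
wrist closed_place [279.7 163.5] 0.6 [ 0.5457 -0.0722  0.1   ]
scene lever_top [269.1 213.2] 0.5 [ 0.5368 -0.0317  0.1   ]
scene closed_place [258.  222.1] 0.6 [ 0.5563 -0.0789  0.1   ]
top lever_top [276.3 207.7] 0.48 [ 0.5285 -0.0183  0.1   ]
top lever_top [247.6 189.3] 0.4 [0.5809 0.0636 0.1   ]
top closed_place [294.5 202.6] 0.56 [ 0.5435 -0.0698  0.1   ]
```

View pics/w4.png

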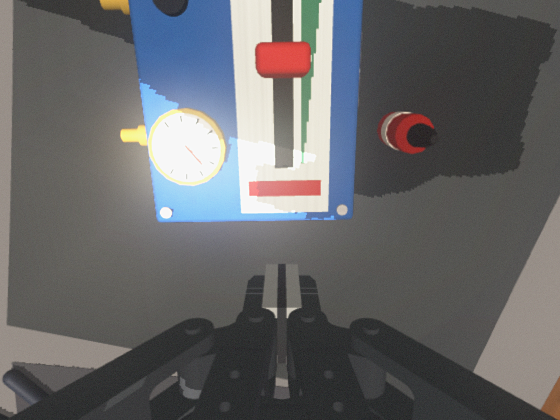

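The lever is at (285,60), well away from the red band. It measures 48.8 mm from its closed position, which is the third click (48 mm), and nothing is touching it.

```bash
python3 -c "
from station import job; print(job.finish_job())"
```

```text
the job is handed in; nothing more can be done
None
```

The lever was pushed back to its closed stop, then forward click by click, and left at rest in the third click (about 48.8 mm from closed in the wrist camera, 48 mm nominal); the fingers are clear of it and the job is handed in.

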